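# Take the left-hand spinner nut off a desk fan

## Task

Take the spinner nut off the fan that lies on its back: it has a left-hand thread, so turn it clockwise, letting it climb freely, until the line engraved on it meets the line on the hub, pause there a moment, then lift it straight off the shaft. The thread is soft plastic and must not be forced. Stand the nut upright, open end down as it was, in the square wooden tray, let go of it, and leave everything else on the table where it is.

Things in the scene. Friction and masses are not known exactly. Their poses are not given: they have to be found in the camera images.
- spinner_center (a point): Centre of the spinner nut, a loose white ribbed plastic knob, 50 mm tall, on its axis half-way up. The upper 26 mm are a round grip 45 mm in diameter, the neck below is 39 mm. z points up its axis; x points along the straight line engraved from the centre of its top to the rim and down the side. An engraved curved arrow shows the undoing direction, clockwise from above.
- hub (a point): Centre of the flat top of the fan's blade hub, 115 mm above the table, where the screwed-down nut stands. A grey disc 80 mm in diameter; z up, x along the line engraved on its top out to the rim. At the start the nut's line stands 3.3 to 3.8 rad anticlockwise of it (from above); turned clockwise by that much the lines meet, the thread lets go and the nut can be lifted off, not before.
- tray_in (a point): Centre of the inner floor of the shallow square tray of light wood, 6 mm above the table: 140 mm square outside, 30 mm high, walls 6 mm thick, x and y along its sides, z up. Loose, 0.5 kg.
- bowl: a round dark wooden bowl, 124 mm across, 50 mm high; leave it alone. Origin at its underside's centre.
- mug: a white mug, 76 mm across, 85 mm high; leave it alone. Origin at its underside's centre.
- screwdriver: a screwdriver lying flat; leave it alone. Origin on its long axis.
- spatula: a wooden spatula lying flat; leave it alone. Origin on its long axis.
- jar: a glass jar, 68 mm across, 100 mm high; leave it alone. Origin at its underside's centre.
- tumbler: a steel tumbler, 68 mm across, 130 mm high; leave it alone. Origin at its underside's centre.
- grille: the fan's front grille, a flat wire disc 236 mm across, lying on the table; leave it alone. Origin at its underside's centre.
- spinner: The same nut, about 50 g, origin at the centre of its open underside, same axes. It sits with about 1.5 mm of sideways play and 2 mm along the axis on a coarse left-hand plastic thread. Turned clockwise it climbs, so a hand that holds it must feel for the force and rise with it. Pulled, pressed, pushed sideways or turned the wrong way with more than 18 N the thread strips.
- fan: The desk-fan head, lying on its back with the shaft up and locked, fixed to the table. Origin on the table under the hub's centre, same axes as the hub. The threaded shaft stands 21 mm above the hub's top. Four grey blades reach 102 mm from the axis, none above the hub's top; the wire rear guard reaches 118 mm, 70 mm up.
Things that resemble listed ones, but are neither listed nor needed, are in the scene too. What is shaped like the part that bears tray_in but pink is not meant. There is more than one size of the spinner; the one meant has the size given above.

How it is judged:
By the outcome, as a careful person would: the job done as asked, in the order asked, and still so for the second after the job is handed in, with the robot touching nothing.
It also fails if it takes over 67 s, if anything falls off the work surface, if the arm or the gripper's body presses on something with over 40 N, if the wrist force passes 120 N, or if a joint passes its speed limit or range.

## Robot

A 7-joint arm with a two-finger parallel gripper is mounted at the origin on the work surface. World frame = base frame: x ahead of the robot, y to its left, z up, the work surface at z = 0. Lengths are in mm, angles in rad, forces in N, time in s.
With the tool pointing down it reaches from about 425 to 825 mm from the base axis. Payload 3.6 kg.
Tool frame: the origin (TCP) lies at the very end of the fingers, on their centre line; the grasp point (between the pads) lies 19 mm behind it; z points along the fingers, y is the line along which they close (so a half turn about z gives the same grasp; the last joint's range is limited). The gripper opens to 85 mm and grips with 20 to 120 N. Pads are 22 mm wide; open, the fingers measure 114 mm over their backs; the gripper's body (76 mm by 85 mm) begins 54 mm behind the grasp point. The pads swing forward as they close: fully open they stand 13 mm farther back than shut.
Start: joints at [-0.026, 0.615, -0.013, 1.423, 0.008, 1.103, -0.04], TCP at [649.971, 0.023, 231.297] pointing down, gripper open.
Joint ranges: [-3.12, 3.12], [-0.3, 2.06], [-1.34, 1.32], [0.26, 2.42], [-1.36, 4.5], [0.01, 1.98], [-2.84, 2.84]. Speed limits (rad/s): [2.79, 2.79, 3.14, 3.14, 3.14, 3.14, 3.14].

## Interface

Orientations are given as a unit quaternion [w, x, y, z].
In Python, from workcell import manip gives the robot as it stands.
- The arm moves only by the tool step_arm, never from a script. Its argument "steps" is a list of rows, each a list of 2 entries, a list of its own where there are three numbers: the shift along the tool's x, y, z in cm, then the turn about the tool's z in degrees. A call has exactly 5 rows; each row shifts and turns the commanded pose from where the row before left it, along the tool's axes as they then stand; what a row does not reach is not made up. A row lasts 1/12 s, in which the tool goes at most 41.7 mm and 7.16 degrees, less where a joint would pass 70% of its speed; a pose out of reach is approached as far as the arm can. A call with a gripper value outside its range is refused whole. "claw" is the finger opening in cm, from 0 to 8.54, set as the call begins (left out, the last holds). The fingers move at their own pace and stop on an object; "force" is the grip in N (left out, the last holds). Time passes only in rows, so rows that do not move let the fingers close, or fill a call up. It gives the time, the measured TCP pose, the force, the opening and the grip force at its end, in the units of the state.
- manip.sense(): the state, without advancing time (a new reading comes with each control period).
- manip.get_image(name): name is "scene" or "side" or "wrist"; returns a dict with "img" (480x640x3 uint8, red, green, blue), "K" (3x3 intrinsics, pixels), "rvec" (rotation vector, rad) and "tvec" (3), from world to camera coordinates, as OpenCV has them. Camera axes: x right, y down, z forward; pixel columns grow to the right and rows downward; lengths in mm; the calibration is good to about 2 mm. A picture is of the moment at which its call begins. There is no depth.
- manip.job_done(): hands the job in; it is judged then, once.
The state is a dict: "t": time; "qpos": joint angles; "joint_vel": joint speeds; "effort": joint torques, N m; "tool_pos": TCP position; "eef_rot": TCP orientation; "force": force on the tool from outside, world axes, zero at the start; "moment": the same for the moment, N m; "width": opening from 0.0 (shut) to 1.0 (fully open); "finger_force": force on a finger pad.
Only numpy, scipy, OpenCV 4.12 (cv2) and the standard library are available. Lean on these libraries where they do the work, as an engineer would, in place of code of your own. Each camera call takes 0.05 s, during which the arm holds its last target. There are 200 camera calls.

## Working session

There is one attempt and no reset: what is moved stays moved. The work goes in short steps, Python scripts to look and compute and a tool call to move; the robot and the scene stay as the last step left them, time stands still between calls to the robot, and variables do not carry over. Pictures are saved under pics/ and viewed, at most 11 in all, crops included, and the job is handed in when it is done.

Besides the shell and the picture viewer there is one more tool, called after ">>>" in YAML: its name, and indented under it one key for each argument. step_arm: Moves the arm, as the interface text tells. Its arguments: {"type":"object","properties":{"steps":{"type":"array","items":{"type":"array"}},"claw":{"type":"number"},"force":{"type":"number"}},"required":["steps"]}

```bash
mkdir -p pics; cat > h.py <<'E'
import numpy as np,cv2,pickle
from workcell import manip
def snap(n,f):
    d=manip.get_image(n); cv2.imwrite(f'pics/{f}.png',d['img'][:,:,::-1]); pickle.dump(d,open(f'pics/{f}.pkl','wb')); return d
def ray(d,p,z):
    R=cv2.Rodrigues(np.array(d['rvec'],float))[0]; t=np.array(d['tvec'],float).ravel()
    c=-R.T@t; v=R.T@np.linalg.inv(np.array(d['K']))@np.array([p[0],p[1],1.]); return c+v*(z-c[2])/v[2]
def proj(d,P): return cv2.projectPoints(np.array([P],float),np.array(d['rvec'],float),np.array(d['tvec'],float),np.array(d['K'],float),None)[0].ravel()
E
python3 - <<'E'
from h import *
import json
a=snap('scene','s0');b=snap('side','d0');c=snap('wrist','w0')
cv2.imwrite('pics/all.png',cv2.resize(np.vstack([np.hstack([a['img'],b['img']]),np.hstack([c['img'],c['img']*0])])[:,:,::-1],(800,600)))
print(manip.sense())
for d in(a,b,c):
    R=cv2.Rodrigues(np.array(d['rvec']))[0];print((-R.T@np.array(d['tvec']).ravel()).round(),np.array(d['K']).round(0).tolist())
E
```

```text
{'t': 0.15, 'qpos': array([-0.0264913 ,  0.61569506, -0.01262776,  1.42453442,  0.00810958,
        1.1033842 , -0.04041202]), 'joint_vel': array([-0.00117622, -0.00221623,  0.00089441, -0.00367253, -0.00018258,
       -0.00044138, -0.00077384]), 'effort': array([ 9.62922204e-04, -4.69657230e+01,  2.59976937e-01, -1.71251339e+01,
        1.01253757e-02,  7.07855565e-03,  2.07303725e-05]), 'tool_pos': array([6.49418922e+02, 1.29701282e-02, 2.30404331e+02]), 'eef_rot': array([-6.89896066e-04,  7.07086361e-01,  7.07126514e-01, -7.03653221e-04]), 'force': array([-0.30997587, -0.20033278,  0.25272399]), 'moment': array([0.05018123, 0.05296049, 0.01066737]), 'finger_force': 0.0, 'width': 1.001618383509306}
[911. 682. 967.] [[537.0, 0.0, 320.0], [0.0, 537.0, 247.0], [0.0, 0.0, 1.0]]
[  349. -1085.   732.] [[567.0, 0.0, 325.0], [0.0, 567.0, 234.0], [0.0, 0.0, 1.0]]
[649.  80. 372.] [[426.0, 0.0, 318.0], [0.0, 426.0, 239.0], [0.0, 0.0, 1.0]]
```

View pics/s0.png

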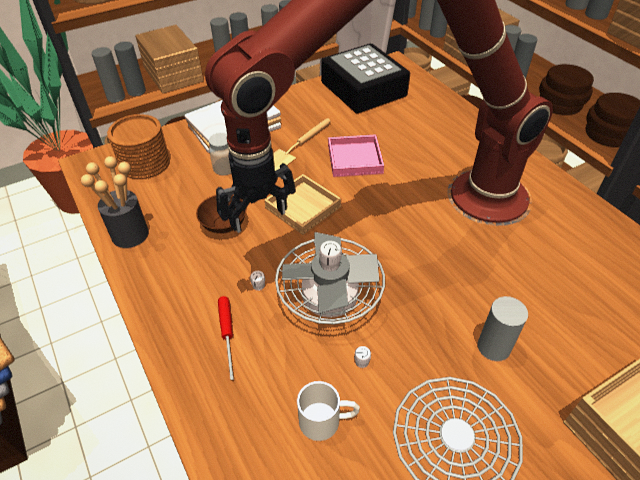

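View pics/all.png

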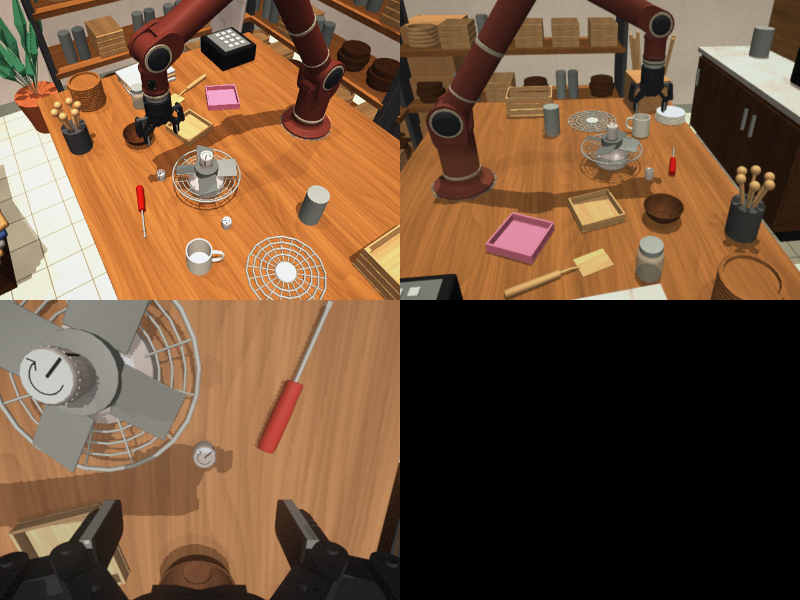

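The nut (scene ≈ (330,252), wrist ≈ (75,118)) sits on the fan; the wooden tray is at scene ≈ (303,203), behind the gripper; the smaller nuts lie on the table. Next, a closer look at the nut and its lines.

```bash
python3 - <<'E'
from h import *
L=lambda f:pickle.load(open(f'pics/{f}.pkl','rb'))
w,s,d=L('w0'),L('s0'),L('d0')
def white(d,roi,val=170,sat=35):
    x0,y0,x1,y1=roi; h=cv2.cvtColor(d['img'],cv2.COLOR_RGB2HSV)
    m=((h[...,2]>val)&(h[...,1]<sat)).astype(np.uint8); mm=m*0; mm[y0:y1,x0:x1]=m[y0:y1,x0:x1]
    mm=cv2.morphologyEx(mm,cv2.MORPH_CLOSE,np.ones((9,9)))
    c=max(cv2.findContours(mm,cv2.RETR_EXTERNAL,cv2.CHAIN_APPROX_NONE)[0],key=cv2.contourArea); return c
for n,D,roi in(('w',w,(0,60,170,190)),('s',s,(310,235,350,275))):
    c=white(D,roi);print(n,cv2.fitEllipse(cv2.convexHull(c)),cv2.boundingRect(c)); p=cv2.fitEllipse(cv2.convexHull(c))[0]; print(ray(D,p,165))
# tray: wood-light colour in scene
h=cv2.cvtColor(s['img'],cv2.COLOR_RGB2HSV); print('tray hsv',h[205,305],'table',h[300,400]); hd=cv2.cvtColor(d['img'],cv2.COLOR_RGB2HSV);print(hd[335-0,int(597*1.6-640)])
A=cv2.resize(w['img'][0:300,0:320],(400,375)); B=cv2.resize(s['img'][225:305,285:370],(400,376))[:375]; 
C=cv2.resize(s['img'][165:240,255:350],(400,225)); Dd=cv2.resize(d['img'][290:380,260:370],(400,225))
cv2.imwrite('pics/c1.png',np.vstack([np.hstack([A,B]),np.hstack([C,Dd])])[:,:,::-1])
E
```

```text
w ((59.00645446777344, 137.34922790527344), (103.5086441040039, 135.29087829589844), 41.70705795288086) (0, 73, 117, 117)
[525.13992388  62.62889278 165.        ]
s ((329.1825256347656, 251.4048309326172), (29.829195022583008, 55.45526123046875), 90.85704040527344) (310, 239, 40, 24)
[542.18612466  77.09339942 165.        ]
tray hsv [ 24 106 242] table [ 12 188 183]
[ 21 119 225]
```

View pics/c1.png

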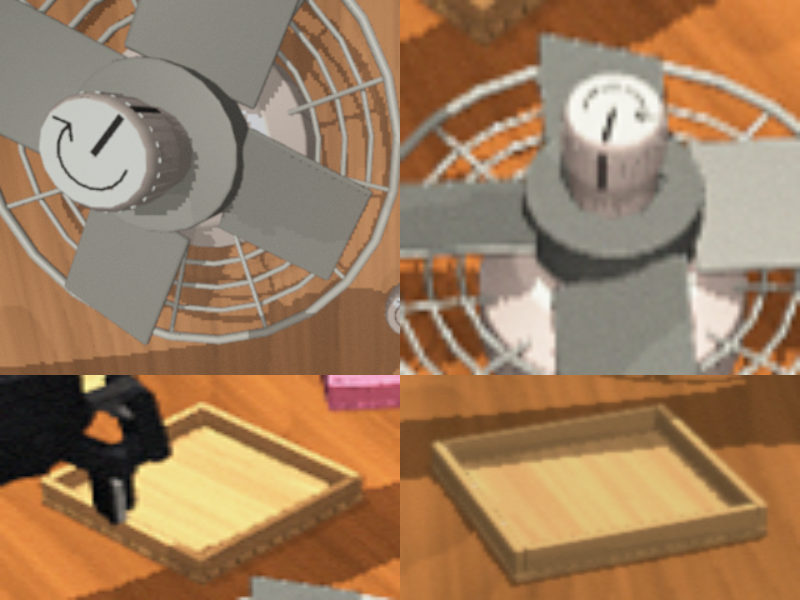

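Nut top centre: wrist ≈ (74,121), scene ≈ (330.7,247.8). Hub line is still hidden behind the nut. Now I'll compute the nut and tray positions.

```bash
python3 - <<'E'
from h import *
L=lambda f:pickle.load(open(f'pics/{f}.pkl','rb'))
w,s,d=L('w0'),L('s0'),L('d0')
print('nut w',ray(w,(93*.8,152*.8),165),'line end',ray(w,(122*.8,118*.8),165),'s',ray(s,(330.7,247.8),165))
P=[proj(D,ray(w,(74.4,121.6),165)) for D in(s,d)];print(P)
S=[ray(d,(260+(u-400)*.275,290+(v-375)*.4),30) for u,v in((433,443),(660,407),(766,507),(516,550))]
print(np.round(S,1)); S=np.array(S);print('tray',S.mean(0),[np.linalg.norm(S[i]-S[(i+1)%4]).round(1) for i in range(4)], np.degrees(np.arctan2(*(S[2]-S[1])[1::-1])))
S=[ray(s,(255+u*.2375,165+(v-375)/3),30) for u,v in((200,405),(360,482),(204,557),(42,483))]
print(np.round(S,1)); S=np.array(S);print('tray',S.mean(0),[np.linalg.norm(S[i]-S[(i+1)%4]).round(1) for i in range(4)])
E
```

```text
nut w [533.78485325  69.88259962 165.        ] line end [546.69577247  82.02934214 165.        ] s [534.58795475  70.39468465 165.        ]
[array([330.90999776, 247.48384275]), array([339.86258186, 200.38105078])]
[[ 358.9 -170.4   30. ]
 [ 489.6 -135.5   30. ]
 [ 527.5 -267.1   30. ]
 [ 395.2 -300.5   30. ]]
tray [ 442.80100904 -218.37144791   30.        ] [np.float64(135.3), np.float64(136.9), np.float64(136.4), np.float64(135.0)] -73.92318326664123
[[ 400.4 -294.5   30. ]
 [ 366.3 -157.5   30. ]
 [ 490.5 -128.6   30. ]
 [ 531.7 -255.4   30. ]]
tray [ 447.21100246 -209.03342844   30.        ] [np.float64(141.2), np.float64(127.5), np.float64(133.3), np.float64(137.0)]
```

>>> step_arm:
  steps:
    - [[1.4,-2.3,0],-7]
    - [[1.4,-2.3,0],0]
    - [[1.4,-2.3,0],0]
    - [[1.4,-2.3,0],0]
    - [[1.4,-2.3,0],7]

```text
t: 0.57
tool_pos: [527.4, 58.6, 231.0]
eef_rot: [-0.0, 0.708, 0.706, -0.0]
force: [0.8, -0.4, 0.2]
width: 1.002
finger_force: 0.0
```

>>> step_arm:
  steps:
    - [[0,0,0],0]
    - [[0,0,0],0]
    - [[0,0,0],0]
    - [[0,0,0],0]
    - [[0,0,0],0]

```text
t: 0.98
tool_pos: [529.7, 57.6, 231.1]
eef_rot: [0.0, 0.707, 0.707, 0.0]
force: [-0.8, -0.4, 0.2]
width: 0.998
finger_force: 0.0
```

```bash
python3 - <<'E'
from h import *
w=snap('wrist','w1');s=manip.sense();print(s['t'],s['tool_pos'],s['qpos'],s['eef_rot'])
for P in((534.2,70.1,165),): print(proj(w,P))
cv2.imwrite('pics/w1c.png',w['img'][:,:,::-1])
E
```

```text
1.0333 [529.61841302  57.70786513 231.08403072] [-0.13276458  0.43274956 -0.02465357  1.76379976  0.01302835  0.94507459
 -0.16378749] [ 1.26369491e-04  7.07464389e-01  7.06748981e-01 -1.49248548e-05]
[327.67671752 237.3156921 ]
```

View pics/w1.png

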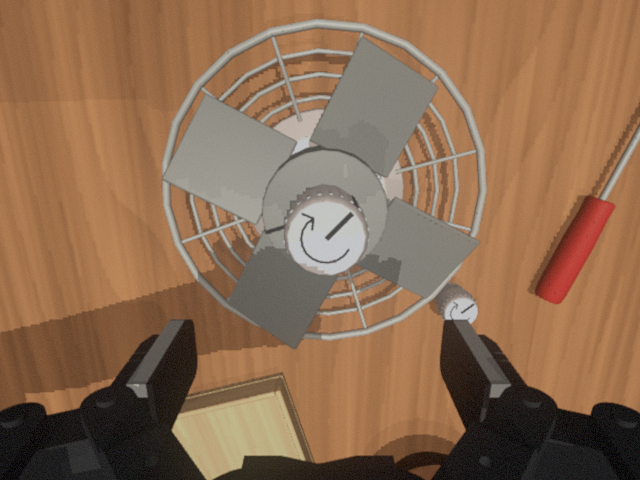

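Wrist image: nut top at ≈(327,237), matching the predicted (327.7,237.3); the hub line is at the left, (264–285, 230), so about 210° clockwise is needed. Next I centre and pre-rotate anticlockwise.

>>> step_arm:
  steps:
    - [[1.25,0.46,0],-7]
    - [[0,0,0],-7]
    - [[0,0,0],-7]
    - [[0,0,0],-7]
    - [[0,0,0],-7]

```text
t: 1.45
tool_pos: [533.9, 70.5, 231.0]
eef_rot: [-0.0, 0.459, 0.888, -0.0]
force: [-0.1, 0.5, 0.7]
width: 1.001
finger_force: 0.0
```

>>> step_arm:
  steps:
    - [[0,0,0],-7]
    - [[0,0,0],-7]
    - [[0,0,0],-7]
    - [[0,0,0],-7]
    - [[0,0,0],-7]

```text
t: 1.87
tool_pos: [533.9, 70.4, 231.1]
eef_rot: [-0.0, 0.171, 0.985, 0.0]
force: [1.3, -0.4, -0.8]
width: 0.999
finger_force: 0.0
```

>>> step_arm:
  steps:
    - [[0,0,0],-7]
    - [[0,0,0],-7]
    - [[0,0,0],-7]
    - [[0,0,0],-7]
    - [[0,0,0],-7]

```text
t: 2.28
tool_pos: [534.0, 70.3, 231.1]
eef_rot: [-0.0, -0.133, 0.991, 0.0]
force: [-0.3, -1.1, -0.7]
width: 1.0
finger_force: 0.0
```

>>> step_arm:
  steps:
    - [[0,0,0],0]
    - [[0,0,0],0]
    - [[0,0,0],0]
    - [[0,0,0],0]
    - [[0,0,0],0]

```text
t: 2.7
tool_pos: [533.5, 70.9, 231.3]
eef_rot: [0.0, -0.13, 0.992, -0.0]
force: [0.1, 0.0, 0.4]
width: 1.002
finger_force: 0.0
```

```bash
python3 - <<'E'
from h import *
w1=pickle.load(open('pics/w1.pkl','rb'));w=snap('wrist','w2');s=manip.sense();print(s['t'],s['tool_pos'],s['qpos'],s['eef_rot'])
def top(D,p0):
    g=cv2.cvtColor(D['img'],cv2.COLOR_RGB2HSV); m=((g[...,2]>185)&(g[...,1]<30)).astype(np.uint8)
    r=m*0;cv2.circle(r,(int(p0[0]),int(p0[1])),44,1,-1);m=cv2.morphologyEx(m*r,cv2.MORPH_OPEN,np.ones((3,3)))
    c=max(cv2.findContours(m,0,1)[0],key=cv2.contourArea); e=cv2.fitEllipse(cv2.convexHull(c)); return e
for D in(w1,w):
    p=proj(D,(534.2,70.1,165)); e=top(D,p); print(p,e,ray(D,e[0],165))
x,y=map(int,p)
cv2.imwrite('pics/w2c.png',cv2.resize(w['img'][max(0,y-120):y+120,max(0,x-160):x+160],(800,600))[:,:,::-1])
E
```

```text
2.75 [533.46620161  70.94453991 231.3493294 ] [ 0.16492482  0.48170144 -0.50703274  1.73890672  0.27234997  0.99131842
  1.38754636] [ 2.77876866e-05 -1.30136817e-01  9.91496044e-01 -5.57214703e-05]
[327.67671752 237.3156921 ] ((325.8725891113281, 237.3832244873047), (72.39287567138672, 76.16683959960938), 89.12651824951172) [533.27187691  70.06342298 165.        ]
[316.15729874 261.92282314] ((311.08935546875, 274.17071533203125), (38.20427703857422, 54.39354705810547), 99.45088195800781) [541.61563677  69.29446529 165.        ]
```

View pics/w2c.png

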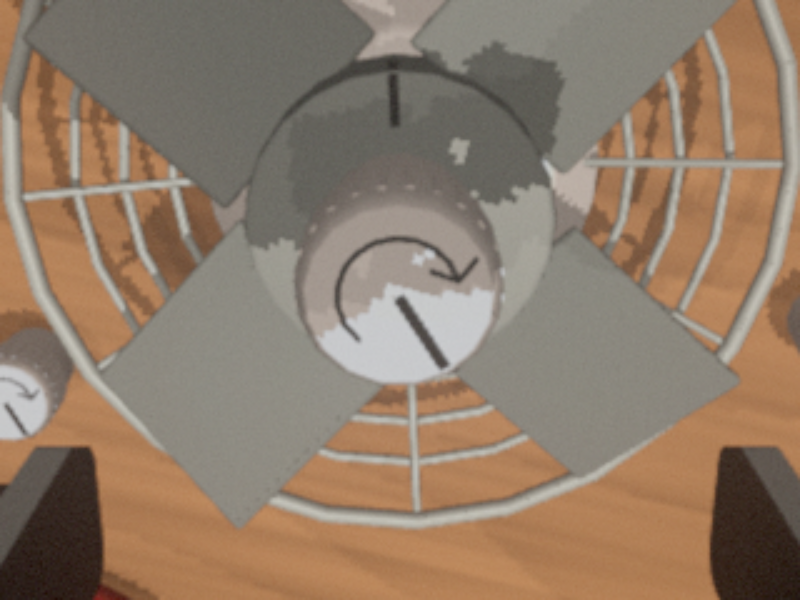

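Wrist crop: nut top centre ≈(398,294), its line pointing down-right, the hub line at the top (394,95). The target stays near (533.5, 69.8). I'll descend around the nut.

>>> step_arm:
  steps:
    - [[0.03,-0.1,2],0]
    - [[0,0,2],0]
    - [[0,0,2],0]
    - [[0,0,2],0]
    - [[0,0,2],0]
  claw: 6
  force: 20

```text
t: 3.17
tool_pos: [533.5, 69.9, 130.6]
eef_rot: [0.0, -0.13, 0.991, -0.0]
force: [-0.3, -0.0, 0.1]
width: 0.703
finger_force: 0.0
```

>>> step_arm:
  steps:
    - [[0,0,0],0]
    - [[0,0,0],0]
    - [[0,0,0],0]
    - [[0,0,0],0]
    - [[0,0,0],0]

```text
t: 3.58
tool_pos: [534.3, 70.1, 132.7]
eef_rot: [0.001, -0.13, 0.991, 0.0]
force: [0.1, 0.6, 0.4]
width: 0.704
finger_force: 0.0
```

```bash
python3 - <<'E'
from h import *
w=snap('wrist','w3');s=manip.sense();print(s['t'],s['tool_pos'],s['qpos'],s['eef_rot'],s['force'],s['moment'])
print(proj(w,(533.5,69.8,165)),proj(w,s['tool_pos']))
E
```

```text
3.6333 [534.11018085  70.00735684 132.4676985 ] [ 0.12132672  0.60161318 -0.44828811  1.85597715  0.36333243  0.76290396
  1.30863172] [ 1.13299209e-03 -1.30444794e-01  9.91454927e-01 -1.84128856e-06] [ 0.0954876   0.0639078  -0.02862102] [ 0.01877699 -0.01994725 -0.02189914]
[317.56342363 376.24269409] [317.81442817 324.06240745]
```

View pics/w3.png

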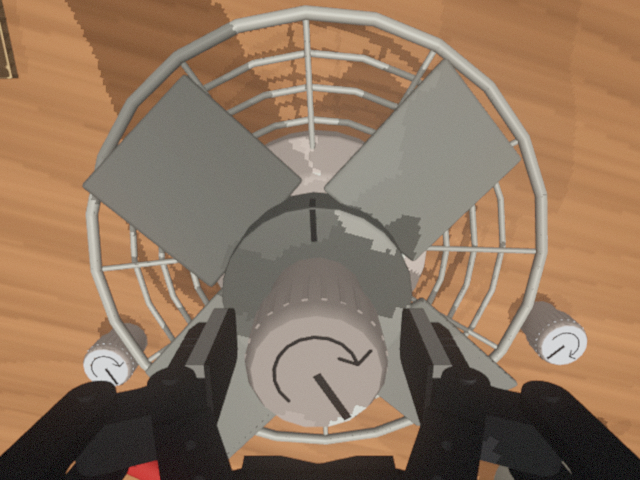

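Wrist: the nut is between the open pads; its top face spans ≈(246–387, 305–427), line starting at (317,375). I'll check those extents against the projected rim.

```bash
python3 - <<'E'
from h import *
a=np.linspace(0,6.283,73)
for f in('w1','w2','w3'):
    w=pickle.load(open(f'pics/{f}.pkl','rb'))
    R=cv2.Rodrigues(np.array(w['rvec']))[0];print(f,(-R.T@np.array(w['tvec']).ravel()).round(1),R[2].round(2))
    for r,z in((21.,165),(22.5,165),(22.5,163),(40,115)):
        C=np.array([proj(w,(533.5+r*np.cos(t),69.8+r*np.sin(t),z)) for t in a]);print(r,z,C.min(0).round(1),C.max(0).round(1))
w=pickle.load(open('pics/w3.pkl','rb'))['img']; g=cv2.cvtColor(w,cv2.COLOR_RGB2GRAY)
print('col 335',g[285:440:1,335].tolist()); print('row 360',g[360,230:400].tolist())
E
```

```text
w1 [529.5 138.  373.2] [-0.   -0.31 -0.95]
21.0 165 [285.5 197.9] [367.1 275.5]
22.5 165 [282.6 195. ] [370.  278.1]
22.5 163 [282.9 194.1] [369.6 276.6]
40 115 [261.1 148.1] [388.8 272.1]
w2 [455.5  50.1 373.4] [ 0.3   0.08 -0.95]
21.0 165 [275.9 222. ] [356.  296.9]
22.5 165 [273.  219.2] [358.9 299.5]
22.5 163 [273.4 218.1] [358.5 297.8]
40 115 [253.4 169.3] [379.3 289.7]
w3 [456.   49.2 274.5] [ 0.3   0.08 -0.95]
21.0 165 [248.4 314.5] [386.8 432. ]
22.5 165 [243.4 309.8] [391.7 435.8]
22.5 163 [244.5 306.5] [390.7 431.2]
40 115 [221.2 207.8] [414.3 382.7]
col 335 [117, 117, 117, 117, 117, 114, 119, 117, 119, 118, 119, 121, 119, 121, 118, 121, 119, 122, 118, 116, 121, 122, 128, 126, 131, 131, 137, 135, 139, 140, 141, 143, 145, 147, 162, 165, 167, 164, 166, 165, 168, 165, 165, 166, 164, 166, 165, 168, 166, 165, 168, 167, 166, 166, 138, 90, 60, 65, 111, 153, 167, 165, 168, 166, 167, 166, 167, 167, 167, 168, 163, 168, 168, 166, 169, 164, 166, 168, 167, 167, 166, 165, 168, 166, 166, 167, 164, 166, 165, 166, 166, 166, 166, 163, 167, 166, 165, 164, 167, 166, 165, 165, 166, 167, 167, 16
[... 366 characters left out ...]
165, 165, 166, 164, 165, 165, 165, 165, 167, 165, 165, 166, 165, 167, 163, 165, 164, 168, 151, 104, 62, 52, 90, 144, 166, 167, 166, 163, 165, 167, 168, 165, 165, 163, 166, 164, 167, 164, 165, 165, 167, 164, 166, 166, 167, 166, 167, 166, 165, 165, 167, 166, 168, 165, 165, 166, 165, 166, 166, 167, 167, 166, 165, 166, 164, 166, 167, 168, 165, 166, 166, 166, 166, 166, 166, 166, 169, 166, 167, 164, 166, 160, 136, 109, 82, 76, 62, 60, 62, 64, 68, 73, 91, 113, 128, 138, 150, 130, 73, 59, 62, 102, 134, 114, 73, 60, 62, 83, 125, 159, 168, 166, 163, 166, 164, 168, 164, 165, 167, 166, 165, 166, 162, 154, 135, 129, 126, 124, 118, 114, 110, 119, 138, 146, 145, 147, 145, 146, 145, 147, 143, 145, 146, 144]
```

>>> step_arm:
  steps:
    - [[0.04,-0.08,0],0]
    - [[0,0,0],0]
    - [[0,0,0],0]
    - [[0,0,0],0]
    - [[0,0,0],0]
  claw: 4.9

```text
t: 4.05
tool_pos: [533.2, 69.0, 131.3]
eef_rot: [-0.0, -0.131, 0.991, 0.0]
force: [0.5, 0.2, -0.1]
width: 0.576
finger_force: 0.0
```

>>> step_arm:
  steps:
    - [[0,0,0],0]
    - [[0,0,0],0]
    - [[0,0,0],0]
    - [[0,0,0],0]
    - [[0,0,0],0]
  claw: 4.2
  force: 20

```text
t: 4.47
tool_pos: [533.3, 69.0, 131.4]
eef_rot: [0.0, -0.131, 0.991, 0.0]
force: [-0.9, -0.3, 2.0]
width: 0.519
finger_force: 20.5
```

>>> step_arm:
  steps:
    - [[0,0,0],3]
    - [[0,0,0],3]
    - [[0,0,0],3]
    - [[0,0,0],3]
    - [[0,0,0],3]

```text
t: 4.88
tool_pos: [533.4, 69.1, 131.4]
eef_rot: [0.0, 0.001, 1.0, 0.0]
force: [-0.1, 1.0, 1.2]
width: 0.516
finger_force: 20.6
```

>>> step_arm:
  steps:
    - [[0,0,0],3]
    - [[0,0,0],3]
    - [[0,0,0],3]
    - [[0,0,0],3]
    - [[0,0,0],3]

```text
t: 5.3
tool_pos: [533.4, 69.3, 131.6]
eef_rot: [0.0, 0.132, 0.991, 0.0]
force: [-1.7, 0.7, 2.3]
width: 0.515
finger_force: 20.6
```

```bash
python3 -c "
from h import *
s=manip.sense();print(s['tool_pos'],s['force'],s['moment'],s['qpos'][6])"
```

```text
[533.38093809  69.34316245 131.57281217] [-1.708339    0.69439727  2.278034  ] [0.09365549 0.07852761 0.04218618] 0.9005956811934648
```

>>> step_arm:
  steps:
    - [[0,0,0],4]
    - [[0,0,-0.01],4]
    - [[0,0,-0.01],4]
    - [[0,0,-0.01],4]
    - [[0,0,-0.01],4]

```text
t: 5.72
tool_pos: [533.7, 69.6, 132.6]
eef_rot: [0.001, 0.302, 0.953, 0.001]
force: [-0.7, 0.2, 5.6]
width: 0.518
finger_force: 20.8
```

>>> step_arm:
  steps:
    - [[0,0,-0.04],4]
    - [[0,0,-0.03],4]
    - [[0,0,-0.03],4]
    - [[0,0,-0.03],4]
    - [[0,0,-0.03],4]

```text
t: 6.13
tool_pos: [533.6, 69.6, 133.8]
eef_rot: [0.0, 0.463, 0.886, 0.001]
force: [-0.1, 0.9, 2.4]
width: 0.523
finger_force: 20.7
```

>>> step_arm:
  steps:
    - [[0,0,-0.02],4]
    - [[0,0,-0.03],4]
    - [[0,0,-0.02],4]
    - [[0,0,-0.03],4]
    - [[0,0,-0.02],4]

```text
t: 6.55
tool_pos: [533.8, 69.7, 135.0]
eef_rot: [0.0, 0.61, 0.793, 0.001]
force: [-0.3, 0.5, 3.4]
width: 0.518
finger_force: 20.6
```

>>> step_arm:
  steps:
    - [[0,0,-0.03],4]
    - [[0,0,-0.03],4]
    - [[0,0,-0.02],4]
    - [[0,0,-0.03],4]
    - [[0,0,-0.02],4]

```text
t: 6.97
tool_pos: [533.8, 69.6, 136.1]
eef_rot: [0.0, 0.738, 0.675, 0.001]
force: [0.5, -0.1, 2.4]
width: 0.519
finger_force: 20.6
```

>>> step_arm:
  steps:
    - [[0,0,-0.02],4]
    - [[0,0,-0.03],4]
    - [[0,0,-0.02],4]
    - [[0,0,-0.03],4]
    - [[0,0,-0.02],4]

```text
t: 7.38
tool_pos: [533.9, 69.5, 137.3]
eef_rot: [0.0, 0.844, 0.536, 0.001]
force: [0.8, -0.2, 1.6]
width: 0.517
finger_force: 20.5
```

```bash
python3 -c "
from h import *
s=manip.sense();print(s['tool_pos'],s['force'],s['moment'],s['qpos'])
w=snap('wrist','w4')
cv2.imwrite('pics/w4c.png',w['img'][:,:,::-1])"
```

```text
[533.93171285  69.52895548 137.28954305] [ 0.83147504 -0.18371105  1.63988519] [ 0.12064948 -0.21648921  0.00202859] [-0.30780423  0.56547051  0.20900643  1.865451   -0.16894737  0.72589845
 -0.44290073]
```

View pics/w4.png

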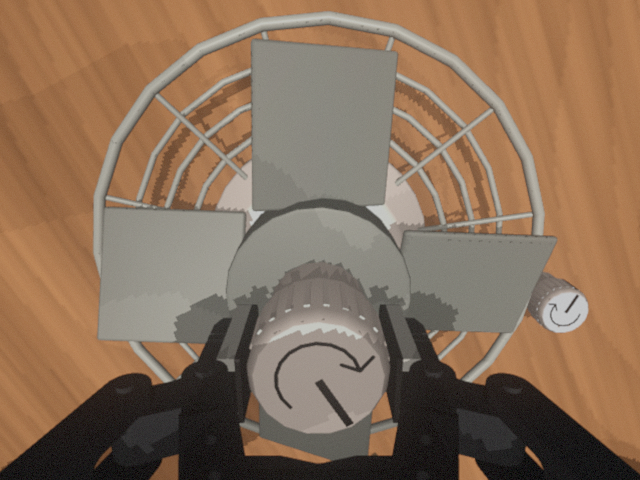

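The nut line hasn't slipped in the grip ((320,380)–(350,424), as before). Next I compute the remaining angle.

```bash
python3 -c "
from h import *
L=lambda f:pickle.load(open(f'pics/{f}.pkl','rb'))
an=lambda a,b:np.degrees(np.arctan2(*(b-a)[1::-1]))
c=np.array([533.4,69.6,0])
w=L('w2');a,b=[ray(w,p,115) for p in((314.4,191),(313.2,169.8))];print('hub2',an(a,b),an(c,a),an(c,b),a,b)
w=L('w3');a,b=[ray(w,p,115) for p in((314,240),(312,200))];print('hub3',an(a,b),an(c,a),an(c,b))
a,b=[ray(w,p,165) for p in((317,375),(349,418))];print('nut3',an(a,b),an(c,b),b)
w=L('w1');a,b=[ray(w,p,165) for p in((327,239),(353,213))];print('nut1',an(a,b),an(c,b))
a,b=[ray(w,p,115) for p in((285,227),(264,232))];print('hub1',an(a,b),an(c,a),an(c,b))
w=L('w4');a,b=[ray(w,p,172) for p in((319,379),(350,425))];print('nut4',an(a,b),an(c,b))
"
```

```text
hub2 -161.97887112548872 -162.85988661021648 -162.56871637227954 [508.08800551  61.79361116 115.        ] [495.65359715  57.74835686 115.        ]
hub3 -162.42056301329907 -162.1568142179649 -162.2561430973885
nut3 47.2823026827615 47.75925496904277 [545.91963157  83.38751358 165.        ]
nut1 46.67598137993262 44.821060642659134
hub1 -166.12942068769837 -160.42808337289625 -162.37477760278338
nut4 -85.36060052332331 -82.96855708374143
```

>>> step_arm:
  steps:
    - [[0,0,-0.02],4]
    - [[0,0,-0.02],4]
    - [[0,0,-0.02],4]
    - [[0,0,-0.03],4]
    - [[0,0,-0.02],4]

```text
t: 7.85
tool_pos: [534.0, 69.4, 138.4]
eef_rot: [0.0, 0.924, 0.382, 0.001]
force: [1.4, 0.6, 2.0]
width: 0.517
finger_force: 20.5
```

>>> step_arm:
  steps:
    - [[0,0,-0.02],4]
    - [[0,0,-0.02],4]
    - [[0,0,-0.02],4]
    - [[0,0,-0.03],4]
    - [[0,0,-0.02],4]

```text
t: 8.27
tool_pos: [534.0, 69.3, 139.5]
eef_rot: [0.0, 0.976, 0.216, 0.001]
force: [0.9, 0.1, 0.5]
width: 0.522
finger_force: 20.5
```

>>> step_arm:
  steps:
    - [[0,0,-0.02],4]
    - [[0,0,-0.02],4]
    - [[0,0,-0.02],4]
    - [[0,0,-0.03],4]
    - [[0,0,-0.02],4]

```text
t: 8.68
tool_pos: [534.1, 69.2, 140.6]
eef_rot: [-0.0, 0.999, 0.043, 0.001]
force: [1.9, -0.3, 1.1]
width: 0.516
finger_force: 20.5
```

```bash
python3 -c "
from h import *
s=manip.sense();print(s['tool_pos'],s['force'],s['moment'],s['qpos'])
w=snap('wrist','w5');d=snap('scene','s5')
I=w['img'][180:460,180:460];J=d['img'][200:300,280:380]
cv2.imwrite('pics/w5c.png',np.hstack([cv2.resize(I,(400,400)),cv2.resize(J,(400,400))])[:,:,::-1])"
```

```text
[534.07078288  69.15548346 140.6290083 ] [ 1.89684244 -0.25283907  1.14162635] [-0.03439032 -0.20852385  0.04235768] [-0.5030506   0.60218751  0.51759905  1.8681655  -0.41148856  0.77647516
 -1.2479854 ]
```

View pics/w5c.png

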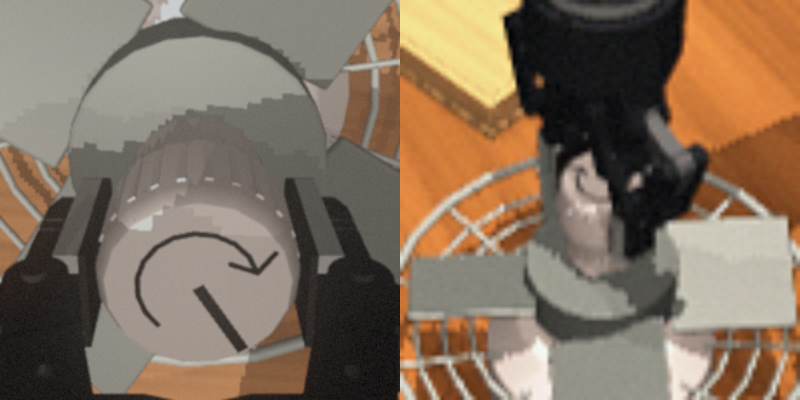

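>>> step_arm:
  steps:
    - [[0,0,-0.02],4]
    - [[0,0,-0.02],4]
    - [[0,0,-0.02],4]
    - [[0,0,-0.02],4]
    - [[0,0,-0.01],3]

```text
t: 9.2
tool_pos: [534.0, 68.9, 141.6]
eef_rot: [-0.0, 0.993, -0.122, 0.001]
force: [1.4, 0.5, 2.9]
width: 0.519
finger_force: 20.6
```

>>> step_arm:
  steps:
    - [[0,0,0],0]
    - [[0,0,0],0]
    - [[0,0,0],0]
    - [[0,0,0],0]
    - [[0,0,0],0]

```text
t: 9.62
tool_pos: [533.9, 69.0, 141.5]
eef_rot: [-0.0, 0.993, -0.121, 0.001]
force: [1.0, 0.9, 4.2]
width: 0.521
finger_force: 20.7
```

```bash
python3 -c "
from h import *
s=manip.sense();print(s['tool_pos'],s['force'],s['moment'],s['qpos'])
d=snap('side','d6');w=snap('wrist','w6');s6=snap('scene','s6')
q=proj(d,(534,69,150)).astype(int);J=d['img'][q[1]-40:q[1]+40,q[0]-40:q[0]+40]
cv2.imwrite('pics/w6c.png',np.hstack([cv2.resize(w['img'][180:460,180:460],(400,400)),cv2.resize(J,(400,400))])[:,:,::-1])"
```

```text
[533.86783547  68.9576778  141.54984905] [1.0104234  0.87931625 4.17449514] [-0.01696058 -0.42714828 -0.05077244] [-0.56017995  0.62207848  0.6141903   1.86924466 -0.48629165  0.80225317
 -1.50230163]
```

View pics/w6c.png

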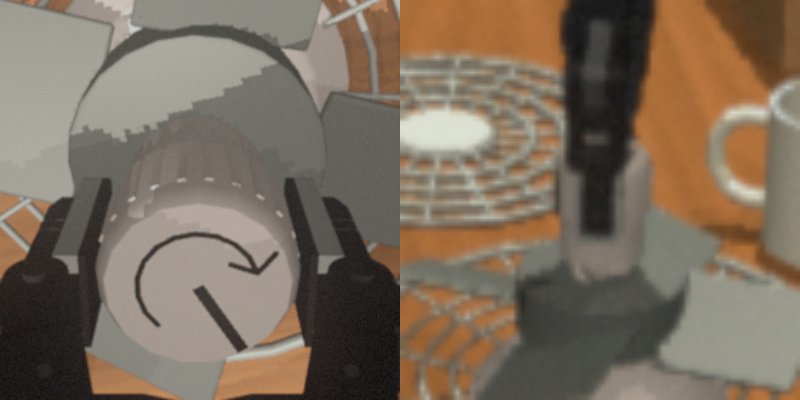

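Nut and hub lines should now meet (209° turned), and I've paused. A gentle test lift comes next.

>>> step_arm:
  steps:
    - [[0,0,0],0]
    - [[0,0,-0.05],0]
    - [[0,0,-0.05],0]
    - [[0,0,-0.05],0]
    - [[0,0,0],0]

```text
t: 10.18
tool_pos: [532.4, 69.1, 142.1]
eef_rot: [0.0, 0.993, -0.122, -0.001]
force: [1.1, -0.1, -0.7]
width: 0.521
finger_force: 20.5
```

>>> step_arm:
  steps:
    - [[0,0,-0.03],0]
    - [[0,0,-0.03],0]
    - [[0,0,0],0]
    - [[0,0,0],0]
    - [[0,0,0],0]

```text
t: 10.6
tool_pos: [532.6, 69.1, 143.0]
eef_rot: [-0.0, 0.993, -0.122, -0.001]
force: [0.5, 0.5, -1.0]
width: 0.517
finger_force: 20.6
```

>>> step_arm:
  steps:
    - [[0,0,-0.04],0]
    - [[0,0,-0.04],0]
    - [[0,0,-0.04],0]
    - [[0,0,0],0]
    - [[0,0,0],0]

```text
t: 11.02
tool_pos: [533.0, 68.9, 144.5]
eef_rot: [0.0, 0.993, -0.122, -0.0]
force: [0.6, -0.2, 0.0]
width: 0.522
finger_force: 20.6
```

>>> step_arm:
  steps:
    - [[0,0,-0.04],0]
    - [[0,0,-0.04],0]
    - [[0,0,-0.04],0]
    - [[0,0,0],0]
    - [[0,0,0],0]

```text
t: 11.43
tool_pos: [533.2, 69.0, 145.7]
eef_rot: [-0.0, 0.993, -0.122, -0.0]
force: [-0.4, 0.2, -0.6]
width: 0.521
finger_force: 20.6
```

>>> step_arm:
  steps:
    - [[0,0,-0.04],0]
    - [[0,0,-0.04],0]
    - [[0,0,-0.04],0]
    - [[0,0,-0.04],0]
    - [[0,0,0],0]

```text
t: 11.85
tool_pos: [533.3, 68.9, 147.4]
eef_rot: [-0.0, 0.993, -0.122, 0.0]
force: [0.1, 0.3, -0.5]
width: 0.52
finger_force: 20.6
```

>>> step_arm:
  steps:
    - [[0,0,-0.8],0]
    - [[0,0,-1],0]
    - [[0,0,-1.5],0]
    - [[0,0,-2],0]
    - [[0,0,-2],0]

```text
t: 12.27
tool_pos: [533.2, 68.8, 221.9]
eef_rot: [0.0, 0.993, -0.122, 0.0]
force: [0.3, 0.1, -0.7]
width: 0.523
finger_force: 20.6
```

```bash
python3 - <<'E'
from h import *
s=manip.sense();print(s['t'],s['tool_pos'],s['force'],s['qpos'])
for n,f in(('side','d7'),('scene','s7')):
    d=snap(n,f); h=cv2.cvtColor(d['img'],cv2.COLOR_RGB2HSV)
    m=((h[...,0]>=17)&(h[...,0]<=30)&(h[...,1]>60)&(h[...,1]<150)&(h[...,2]>120)).astype(np.uint8)
    r=m*0; x,y=proj(d,(445,-214,20)).astype(int); r[y-50:y+50,x-70:x+70]=1
    c=max(cv2.findContours(cv2.morphologyEx(m*r,cv2.MORPH_OPEN,np.ones((3,3))),0,1)[0],key=cv2.contourArea)
    mo=cv2.moments(c);b=cv2.approxPolyDP(cv2.convexHull(c),6,True).reshape(-1,2)
    P=np.array([ray(d,p,30)[:2] for p in b]);print(n,cv2.contourArea(c),b.tolist(),P.round(0).tolist(),'rim ctr',P.mean(0).round(1),'floor centroid',ray(d,(mo['m10']/mo['m00'],mo['m01']/mo['m00']),18).round(1))
R=np.array([[.97,-.243],[-.243,-.97]]) # tool x,y axes in world for q=(0,.993,-.122,0)
for T in((445,-214),): print('tool xy mm',R@(np.array(T)-s['tool_pos'][:2]))
E
```

```text
12.2667 [533.16585879  68.75172677 221.89905207] [ 0.31681544  0.14356972 -0.69726948] [-0.61538437  0.524758    0.69029389  1.77771271 -0.39373348  0.98123247
 -1.58339168]
side 1846.5 [[352, 344], [291, 359], [270, 318], [330, 314]] [[511.0, -269.0], [394.0, -298.0], [361.0, -173.0], [482.0, -173.0]] rim ctr [ 436.7 -228.1] floor centroid [ 439.3 -223.2   18. ]
scene 1209.0 [[304, 182], [315, 190], [319, 212], [300, 225], [272, 203]] [[411.0, -268.0], [402.0, -226.0], [434.0, -150.0], [497.0, -135.0], [520.0, -240.0]] rim ctr [ 452.5 -203.7] floor centroid [ 456.7 -212.2   18. ]
tool xy mm [-16.81221342 295.69347866]
```

>>> step_arm:
  steps:
    - [[-0.17,1.5,0],0]
    - [[-0.17,2.5,0],0]
    - [[-0.17,3.3,0],0]
    - [[-0.17,3.3,0],0]
    - [[-0.17,3.3,0],0]

```text
t: 12.78
tool_pos: [489.2, -65.9, 219.6]
eef_rot: [0.0, 0.993, -0.122, -0.001]
force: [0.7, -0.6, 0.0]
width: 0.517
finger_force: 20.7
```

>>> step_arm:
  steps:
    - [[-0.17,3.3,0],0]
    - [[-0.17,3.3,0],0]
    - [[-0.17,3.3,0],0]
    - [[-0.17,2.9,0],0]
    - [[-0.17,2,0],0]

```text
t: 13.2
tool_pos: [444.0, -209.3, 220.0]
eef_rot: [0.001, 0.992, -0.124, -0.001]
force: [0.4, -0.3, 0.3]
width: 0.52
finger_force: 20.7
```

>>> step_arm:
  steps:
    - [[0,0.5,0],0]
    - [[0,0.4,0],0]
    - [[0,0,0],0]
    - [[0,0,0],0]
    - [[0,0,0],0]

```text
t: 13.62
tool_pos: [445.6, -212.5, 219.9]
eef_rot: [-0.001, 0.993, -0.12, -0.0]
force: [0.3, 0.0, -0.9]
width: 0.519
finger_force: 20.7
```

```bash
python3 - <<'E'
from h import *
s=manip.sense();print(s['t'],s['tool_pos'],s['eef_rot'],s['force'],s['qpos'])
w=snap('wrist','w8');d=snap('side','d8');e=snap('scene','s8')
for n,D in(('w',w),('d',d)): print(n,[proj(D,(444+a,-215+b,30)).round().tolist() for a,b in((0,0),(70,0),(0,70))])
q=proj(d,(444,-215,60)).astype(int)
J=d['img'][q[1]-90:q[1]+90,q[0]-60:q[0]+60]
cv2.imwrite('pics/c8.png',np.hstack([cv2.resize(w['img'],(533,400)),cv2.resize(J,(267,400))])[:,:,::-1])
E
```

```text
13.6167 [ 445.59269692 -212.46682545  219.91390795] [-5.75497645e-04  9.92720087e-01 -1.20442284e-01 -3.92916915e-04] [ 0.27592051  0.01937617 -0.93189855] [-0.07567343  0.45835651  0.69620062  1.89383789 -0.36550292  0.92031683
 -1.01664532]
w [[321.0, 205.0], [299.0, 116.0], [238.0, 225.0]]
d [[314.0, 328.0], [349.0, 326.0], [310.0, 307.0]]
```

View pics/c8.png

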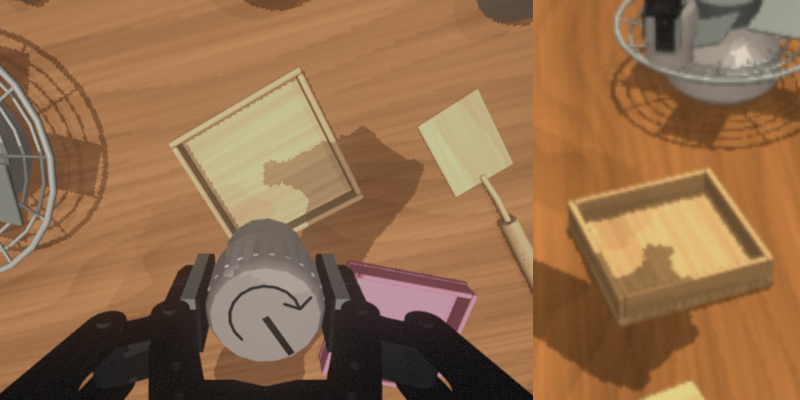

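The tray centre in the wrist view at ≈(319,206) full-scale agrees with the prediction (321,205), and the nut hangs above it. I'll lower it.

>>> step_arm:
  steps:
    - [[0.1,0.2,2],0]
    - [[0,0,3.8],0]
    - [[0,0,3.8],0]
    - [[0,0,3.8],0]
    - [[0,0,3],0]

```text
t: 14.18
tool_pos: [445.3, -215.1, 54.0]
eef_rot: [-0.0, 0.993, -0.121, -0.001]
force: [0.9, -0.8, 0.1]
width: 0.52
finger_force: 20.7
```

>>> step_arm:
  steps:
    - [[0,0,1.5],0]
    - [[0,0,0.8],0]
    - [[0,0,0],0]
    - [[0,0,0],0]
    - [[0,0,0],0]

```text
t: 14.6
tool_pos: [446.7, -216.8, 34.5]
eef_rot: [0.0, 0.993, -0.122, 0.001]
force: [-0.5, 0.3, -0.3]
width: 0.52
finger_force: 20.7
```

>>> step_arm:
  steps:
    - [[0,0,0.3],0]
    - [[0,0,0.3],0]
    - [[0,0,0.2],0]
    - [[0,0,0],0]
    - [[0,0,0],0]

```text
t: 15.02
tool_pos: [445.6, -216.3, 25.4]
eef_rot: [-0.0, 0.993, -0.122, -0.0]
force: [0.8, -0.1, -0.8]
width: 0.518
finger_force: 20.7
```

>>> step_arm:
  steps:
    - [[0,0,0.1],0]
    - [[0,0,0.1],0]
    - [[0,0,0.1],0]
    - [[0,0,0],0]
    - [[0,0,0],0]

```text
t: 15.43
tool_pos: [445.6, -216.3, 22.4]
eef_rot: [-0.0, 0.993, -0.122, 0.0]
force: [0.0, 0.6, 0.8]
width: 0.517
finger_force: 20.8
```

>>> step_arm:
  steps:
    - [[0,0,0.05],0]
    - [[0,0,0.05],0]
    - [[0,0,0],0]
    - [[0,0,0],0]
    - [[0,0,0],0]

```text
t: 15.85
tool_pos: [445.7, -216.4, 22.3]
eef_rot: [-0.0, 0.993, -0.122, 0.0]
force: [-2.0, 0.7, 9.8]
width: 0.516
finger_force: 21.6
```

Contact. I'll back off 0.4 mm and open gently.

>>> step_arm:
  steps:
    - [[0,0,-0.06],0]
    - [[0,0,0],0]
    - [[0,0,0],0]
    - [[0,0,0],0]
    - [[0,0,0],0]

```text
t: 16.27
tool_pos: [445.6, -216.4, 22.3]
eef_rot: [-0.0, 0.993, -0.122, 0.0]
force: [-1.0, 1.4, 6.3]
width: 0.517
finger_force: 21.1
```

>>> step_arm:
  steps:
    - [[0,0,0],0]
    - [[0,0,0],0]
    - [[0,0,0],0]
    - [[0,0,0],0]
    - [[0,0,0],0]
  claw: 5.8

```text
t: 16.68
tool_pos: [445.5, -216.3, 21.7]
eef_rot: [-0.0, 0.993, -0.122, -0.0]
force: [0.7, 0.7, -0.4]
width: 0.68
finger_force: 0.0
```

>>> step_arm:
  steps:
    - [[0,0,-0.5],0]
    - [[0,0,-2],0]
    - [[0,0,-3.5],0]
    - [[0,0,-3.8],0]
    - [[0,0,-3.8],0]

```text
t: 17.1
tool_pos: [444.9, -216.1, 159.3]
eef_rot: [-0.0, 0.993, -0.122, -0.001]
force: [2.2, -1.1, -0.7]
width: 0.679
finger_force: 0.0
```

>>> step_arm:
  steps:
    - [[0,0,-3],0]
    - [[0,0,-2],0]
    - [[0,0,0],0]
    - [[0,0,0],0]
    - [[0,0,0],0]

```text
t: 17.52
tool_pos: [445.0, -215.6, 207.2]
eef_rot: [-0.001, 0.993, -0.122, -0.001]
force: [-0.5, -0.7, -0.6]
width: 0.682
finger_force: 0.0
```

```bash
python3 - <<'E'
from h import *
s=manip.sense();print(s['t'],s['tool_pos'],s['force'],s['width'])
w=snap('wrist','w9');d=snap('side','d9');e=snap('scene','s9')
cv2.imwrite('pics/c9.png',np.vstack([np.hstack([cv2.resize(x['img'],(400,300)) for x in(w,d)]),np.hstack([cv2.resize(e['img'],(400,300)),cv2.resize(d['img'][270:390,230:390],(400,300))])])[:,:,::-1])
E
```

```text
17.5167 [ 444.96267768 -215.56412098  207.16281203] [-0.51644524 -0.65374465 -0.58543081] 0.6820153090341015
```

View pics/c9.png

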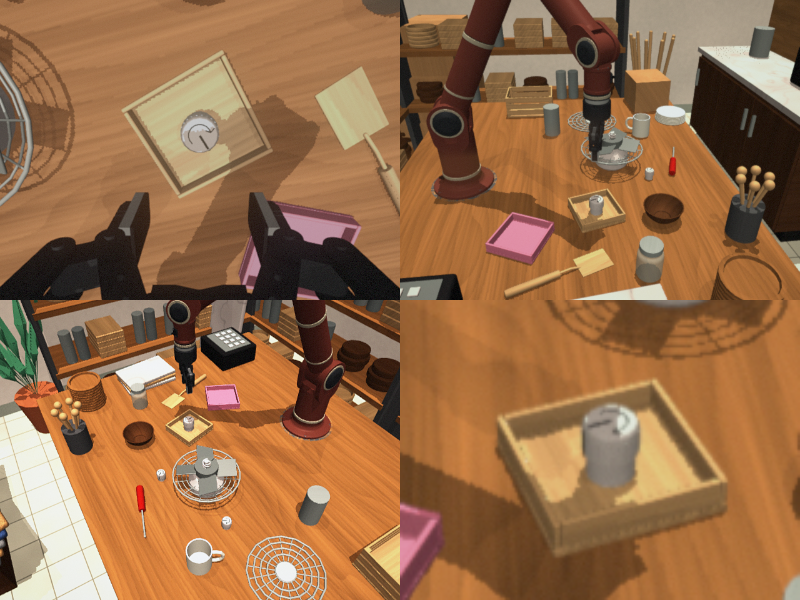

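The nut stands upright in the middle of the wooden tray (side crop ≈ (610,445)), the gripper is clear of it, and nothing else has moved.

```bash
python3 -c "
from workcell import manip
print(manip.job_done())"
```

```text
the job is handed in; nothing more can be done
None
```

The nut was unscrewed about 209° clockwise, lifted straight off and left standing open end down in the wooden tray; the job was handed in at about 17.7 s, and no verdict came back.

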